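Turn a power supply over and lay it in the collection tray

TASK

The power supply lying on the table shows its plain back. Turn it over (the little steel stand is there to prop it on edge while you take a new grip) and lay it flat in the cardboard tray, beside the one already there, with its open side and components facing up. Lower it gently, do not let it drop or topple freely, and leave the finished supply, the screw tin, the tape roll and the black adapter where they are.

Things in the scene. Friction and masses are not known exactly. Their poses are not given: they have to be found in the camera images.
- supply: Power supply to turn over: shallow aluminium pan 110 (its x) by 60 (y) by 18 mm (z), 0.15 to 0.31 kg, a solid block to the touch. Origin at the block's centre. Its +z face is the plain back with four screws, its -z face the open side with components. Starts flat on the table, plain back up (z up, origin 9 mm above the table); when done its z points down. Either end may lead.
- tray: Shallow cardboard collection tray, fixed: outside 186 (its x) by 246 (y) by 30 mm high, walls and floor 4 mm thick. Origin at the centre of its underside, z up. The finished supply lies in its -y part; the rest is empty (free floor from about y = -45 to +119 mm, x from -89 to +89 mm).
- stand: Small steel easel, fixed to the table, to prop a part on its short edge. Origin under the easel, z up, open front to -x. Base x -45 to +60 mm, 80 mm wide (y), 6 mm thick. Back rest 36 mm wide, 62 mm long, leaning back to +x by 0.35 rad from vertical, top 78 mm above the table, a prop behind it. Narrower than the supply, it leaves the supply's long sides free for the fingers.
- ledge (a point): Point on the stand where the front of the back rest meets the ledge at its foot, mid-width, 20 mm above the table (stand frame -5, 0, 20 mm); axes as the stand's. The ledge is square to the back rest, 60 mm wide, and has a lip 6 mm high along its front, 28 mm before the back rest, so an 18 mm part has 10 mm of play.
- done_supply: Another supply of the same kind and size, loose, already lying component side up in the -y part of the tray, its length along the tray's x. Origin at its centre. To be left alone.
- screw_tin: Loose bystander: round steel tin, 36 mm across, 24 mm high, standing 95 to 105 mm to the +y side of the supply's centre line. Origin at the centre of its underside.
- tape_roll: Loose bystander: roll of tape lying flat, 90 mm across, 24 mm high, on the far side. Origin at the centre of its underside.
- adapter: Loose bystander: black mains adapter, 75 x 45 x 30 mm, on the far side. Origin at the centre of its underside.
Things that resemble listed ones, but are neither listed nor needed, are in the scene too. What is shaped like the supply but purple or yellow is not meant.

How it is judged:
By the outcome, as a careful person would: the job done as asked, in the order asked, and still so for the second after the job is handed in, with the robot touching nothing.
It also fails if it takes over 64 s, if anything falls off the work surface, if the arm or the gripper's body presses on something with over 40 N, if the wrist force passes 120 N, or if a joint passes its speed limit or range.

ROBOT

A 6-joint arm with a two-finger parallel gripper is mounted at the origin on the work surface. World frame = base frame: x ahead of the robot, y to its left, z up, the work surface at z = 0. Lengths are in m, angles in rad, forces in N, time in s.
With the tool pointing down it reaches from about 0.375 to 0.975 m from the base axis. Payload 3.8 kg.
Tool frame: the origin (TCP) lies at the very end of the fingers, on their centre line; the grasp point (between the pads) lies 19 mm behind it; z points along the fingers, y is the line along which they close (so a half turn about z gives the same grasp; the last joint's range is limited). The gripper opens to 85 mm and grips with 20 to 120 N. Pads are 22 mm wide; open, the fingers measure 114 mm over their backs; the gripper's body (76 mm by 85 mm) begins 54 mm behind the grasp point. The pads swing forward as they close: fully open they stand 13 mm farther back than shut.
Start: joints at [1.105, 0.264, 1.604, -0, 1.274, -0.037], TCP at [0.281, 0.614, 0.231] pointing down, gripper open.
Joint ranges: [-2.63, 2.63], [-0.94, 2.18], [0.31, 2.57], [-1.31, 4.45], [0, 2.66], [-2.55, 2.55]. Speed limits (rad/s): [2.57, 2.57, 3.14, 3.14, 3.14, 3.14].

INTERFACE

Orientations are given as [roll, pitch, yaw] about the fixed x, y, z axes, in that order (R = Rz(yaw) Ry(pitch) Rx(roll)).
In Python, from cell import * gives the robot as it stands.
- The arm moves only by the shell command python3 -m pendant 'ROWS' [OPENING] [FORCE]. ROWS is JSON, a list of rows, each an object of numbers: "tx", "ty", "tz": the shift along the tool's x, y, z scaled (see below); "rx", "ry", "rz": the turn, a rotation vector about the tool's x, y, z scaled (see below). A call has 1 to 20 rows; each row is the pose to reach, as a shift and turn from the pose commanded when the call began, along the tool's axes at that moment; what a row does not reach only later rows make up. The controller multiplies each number of a shift by 0.4 m and each number of a turn by 2 rad. A row lasts 1/8 s, in which the tool goes at most 62.5 mm and 10.7 degrees, less where a joint would pass 70% of its speed; a pose out of reach is approached as far as the arm can. A call with a number of a shift or a turn outside -1 to 1 is refused whole. A call with a gripper value outside its range is refused whole. OPENING is the opening, from -1 (shut) to 1 (fully open), set as the call begins (- or left out, the last holds). The fingers move at their own pace and stop on an object; FORCE is the grip in N (left out, the last holds). Time passes only in rows, so rows that repeat a pose let the fingers close. It gives the time, the measured TCP pose, the force, the opening and the grip force at its end, in the units of the state.
- get_obs(): the state, without advancing time (a new reading comes with each control period).
- read_camera(name): name is "scene" or "top" or "wrist"; returns a dict with "frame" (480x640x3 uint8, blue, green, red), "fx", "fy", "cx", "cy" (pixels), "k1" (the pictures are not rectified: a ray, as slopes to the right and down, at radius r is drawn at 1 + k1 r^2 times it, then the intrinsics apply), "R" (3x3) and "t" (3): a world point X has camera coordinates R X + t; the wrist camera has in their place "T_tool_cam" (4x4, takes a point from camera to tool coordinates, whose origin is the TCP and whose axes are the flange's). Camera axes: x right, y down, z forward; pixel columns grow to the right and rows downward; lengths in m; the calibration is good to about 2 mm. A picture is of the moment at which its call begins: read the wrist's pose just before it. There is no depth.
- finish_job(): hands the job in; it is judged then, once.
The state is a dict: "time": time; "qpos": joint angles; "qvel": joint speeds; "joint_torque": joint torques, N m; "position": TCP position; "tool_rot": TCP orientation; "ft_force": force on the tool from outside, world axes, zero at the start; "torque": the same for the moment, N m; "gripper_width": finger opening in m; "gripper_force": force on a finger pad.
Only numpy, scipy, OpenCV 4.12 (cv2) and the standard library are available. Lean on these libraries where they do the work, as an engineer would, in place of code of your own. Each camera call takes 0.05 s, during which the arm holds its last target. There are 200 camera calls.

## Working session

There is one attempt and no reset: what is moved stays moved. The work goes in short steps, Python scripts to look and compute and a shell command to move; the robot and the scene stay as the last step left them, time stands still between calls to the robot, and variables do not carry over. Pictures are saved under pics/ and viewed, at most 10 in all, crops included, and the job is handed in when it is done.

```bash
ls; mkdir -p pics; python3 - <<'E'
from cell import *
import cv2,numpy as np
o=get_obs(); print(o)
a=read_camera("top"); b=read_camera("scene")
for n,c in(("top",a),("scene",b)):
    cv2.imwrite(f"pics/{n}0.png",c["frame"]); print(n,{k:v for k,v in c.items() if k!="frame"})
E
```

```text
pics
{'time': 0.0, 'qpos': array([ 1.10512533e+00,  2.64731185e-01,  1.60536184e+00,  5.71116075e-06,
        1.27368451e+00, -3.68867253e-02]), 'qvel': array([-0.00114501, -0.00174062,  0.00048538, -0.00040798,  0.00116066,
       -0.000818  ]), 'joint_torque': array([ 5.42497619e-04, -5.15125680e+01, -3.67309713e+01,  8.29733312e-05,
        1.29462205e-02, -2.03372372e-05]), 'position': array([0.28031054, 0.61325465, 0.22998338]), 'tool_rot': array([-3.13940946e+00, -8.60283055e-05,  2.71280661e+00]), 'ft_force': array([-0.11401957,  0.50448275,  0.58541779]), 'torque': array([-0.02083782,  0.01456337,  0.02745132]), 'gripper_force': 0.0, 'gripper_width': 0.0855558370916645}
top {'fx': 551.6541287758981, 'fy': 551.6541287758981, 'cx': 321.8374380394782, 'cy': 228.42187198802148, 'k1': -0.05486656769025396, 'R': array([[ 0.0058861 , -0.99972341, -0.02276968],
       [-0.99616887, -0.00387536, -0.0873645 ],
       [ 0.0872521 ,  0.02319668, -0.99591615]]), 't': array([0.03804674, 0.5682344 , 1.05769953])}
scene {'fx': 449.6318016650172, 'fy': 449.6318016650172, 'cx': 321.0213055490746, 'cy': 237.77223569761847, 'k1': -0.050755456173578455, 'R': array([[ 0.29386049,  0.95565736, -0.0191058 ],
       [ 0.57500774, -0.19270884, -0.79512854],
       [-0.7635523 ,  0.22267088, -0.60613989]]), 't': array([-0.17179358, -0.25933936,  1.25848009])}
```

View pics/top0.png

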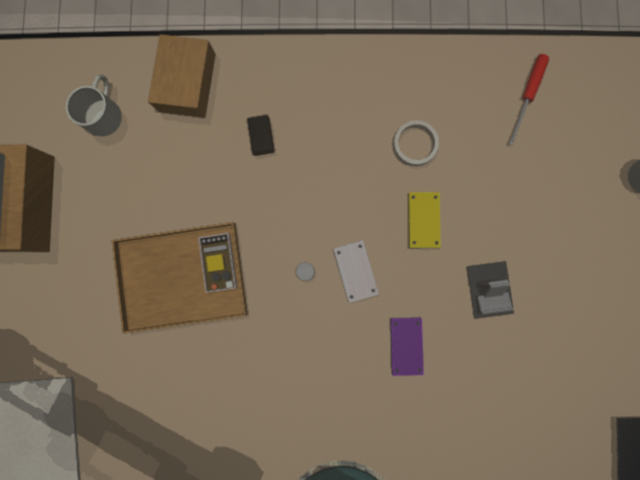

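View pics/scene0.png

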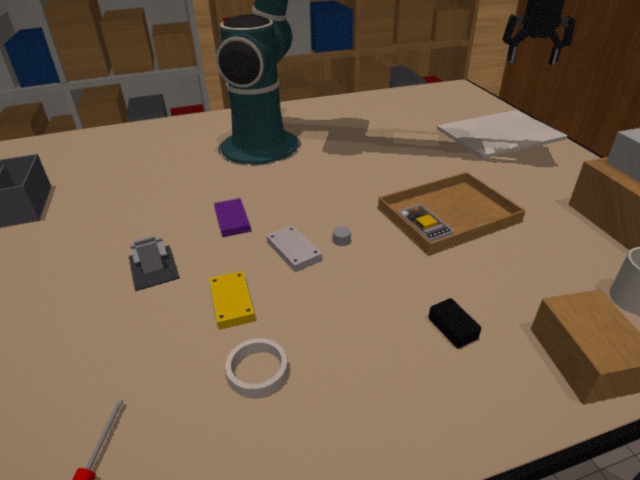

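The top view shows three supply-shaped parts. White is at (356,271), yellow at (425,220) and purple at (407,346). Only the white one with four screws fits, because purple and yellow are excluded. The stand is at (491,290) with its ledge toward the robot. The tray is at (180,277), with the finished supply at (217,263) on its right (-y) side. Next I'll measure these and check an enlarged crop.

```bash
cat > h.py <<'E'
from cell import *
import cv2,numpy as np
from scipy.spatial.transform import Rotation as Ro
def rays(c,uv):
    """origin, directions (world) of pixels; fixed cameras, or wrist with R,t set"""
    uv=np.asarray(uv,float).reshape(-1,1,2)
    K=np.array([[c["fx"],0,c["cx"]],[0,c["fy"],c["cy"]],[0,0,1]])
    p=cv2.undistortPoints(uv,K,np.array([c["k1"],0,0,0.]))[:,0]
    d=np.c_[p,np.ones(len(p))]@c["R"]
    return -c["R"].T@c["t"],d
def onz(c,uv,z):
    o,d=rays(c,uv); return (o+d*((z-o[2])/d[:,2])[:,None])[:,:2]
def proj(c,X):
    X=np.atleast_2d(X); K=np.array([[c["fx"],0,c["cx"]],[0,c["fy"],c["cy"]],[0,0,1]])
    return cv2.projectPoints(X,cv2.Rodrigues(c["R"])[0],c["t"],K,np.array([c["k1"],0,0,0.]))[0][:,0]
def wrist():
    o=get_obs(); c=read_camera("wrist"); T=np.eye(4)
    T[:3,:3]=Ro.from_euler("xyz",o["tool_rot"]).as_matrix(); T[:3,3]=o["position"]
    W=np.linalg.inv(T@c["T_tool_cam"]); c["R"],c["t"]=W[:3,:3],W[:3,3]; return c,o
def box(m,near):
    cs,_=cv2.findContours(m.astype(np.uint8),cv2.RETR_EXTERNAL,cv2.CHAIN_APPROX_NONE)
    c=min((c for c in cs if cv2.contourArea(c)>80),key=lambda c:-cv2.pointPolygonTest(c,near,True))
    return c[:,0].astype(float)
def rect(P):
    """min-area rectangle of metric points in mm: centre, sides, angle of long side (deg)"""
    (c,s,a)=cv2.minAreaRect((P*1000).astype(np.float32))
    if s[0]<s[1]: s=s[::-1]; a+=90
    return np.round(c,1),np.round(s,1),round((a+90)%180-90,2)
E
python3 - <<'E'
from h import *
top=read_camera("top"); sc=read_camera("scene")
def masks(f):
    h=cv2.cvtColor(f,cv2.COLOR_BGR2HSV).astype(int); return h[...,0],h[...,1],h[...,2]
H,S,V=masks(top["frame"])
print("bg hsv",H[320,300],S[320,300],V[320,300],"sup",H[271,356],S[271,356],V[271,356],"base",H[270,475],S[270,475],V[270,475],"tray",H[285,160],S[285,160],V[285,160])
s=box((S<45)&(V>110),(356,271)); print("supply top",rect(onz(top,s,.018)))
b=box((S<70)&(V<255)&(H>=0)&(abs(H-H[320,300])>=0)&(S<S[320,300]-25),(475,290)); print("stand base",rect(onz(top,b,.006)))
t=box((S>S[320,300]+25),(160,290)); print("tray rim",rect(onz(top,t,.03)))
d=box((S<S[285,160]-60),(228,260)); print("done",rect(onz(top,d,.022)))
H,S,V=masks(sc["frame"])
s=box((S<45)&(V>110),(294,247)); print("supply scene",rect(onz(sc,s,.018)))
g=lambda f,x,y,w,h:cv2.resize(f[y:y+h,x:x+w],(400,400),interpolation=cv2.INTER_CUBIC)
tf,sf=top["frame"],sc["frame"]
cv2.imwrite("pics/crop1.png",np.hstack([np.hstack([g(tf,310,225,90,90),g(tf,450,250,80,80)])]))
cv2.imwrite("pics/crop2.png",np.hstack([g(sf,115,220,80,80),g(sf,250,200,110,110)]))
E
```

```text
bg hsv 16 68 136 sup 9 12 149 base 20 12 64 tray 17 126 117
supply top (array([485.2, -25.5]), array([111.6,  62.4]), 16.42)
stand base (array([ 449.9, -292.2]), array([102.3,  79. ]), 7.91)
tray rim (array([470.8, 321.9]), array([248.9, 186.1]), -81.33)
done (array([500.7, 247.3]), array([110.2,  63. ]), 8.88)
supply scene (array([488.4, -26.7]), array([111.8,  60.5]), 16.4)
```

View pics/crop1.png

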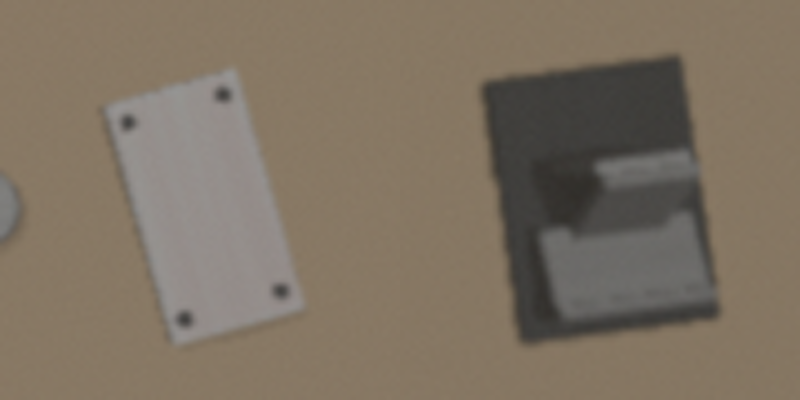

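View pics/crop2.png

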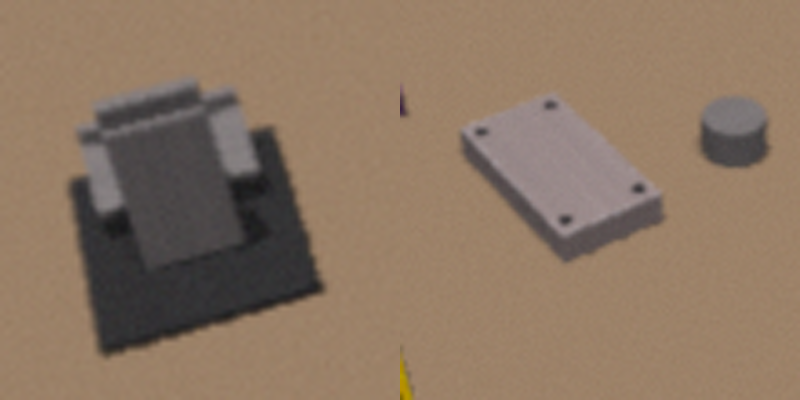

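The crops confirm it. The white plate with four dark screws is the one to turn over, and the tin stands beside it. The stand's ledge and lip face the robot (-x) and the rest leans away (+x). Moving over the supply now.

```bash
cat >> h.py <<'E'
def Rxyz(x,z):
    """tool rotation from tool x and z directions"""
    z=np.array(z,float)/np.linalg.norm(z); x=np.array(x,float); x-=z*(x@z); x/=np.linalg.norm(x)
    return np.c_[x,np.cross(z,x),z]
def row(p,R):
    o=get_obs(); R0=Ro.from_euler("xyz",o["tool_rot"])
    s=R0.inv().apply(np.array(p)-o["position"])/.4; w=(R0.inv()*Ro.from_matrix(R)).as_rotvec()/2
    print("t",np.round(s,4),"r",np.round(w,4),"rows>=",round(max(np.linalg.norm(s)*.4/.0625,np.linalg.norm(w)*2/.1867),1))
E
python3 -m pendant '[{"tx":-0.57,"ty":-0.62,"rz":0.6},{"tx":-0.57,"ty":-0.62,"rz":0.6},{"tx":-0.57,"ty":-0.62,"rz":0.6},{"tx":-0.57,"ty":-0.62,"rz":0.6},{"tx":-0.57,"ty":-0.62,"rz":0.6},{"tx":-0.57,"ty":-0.62,"rz":0.6},{"tx":-0.57,"ty":-0.62,"rz":0.6},{"tx":-0.57,"ty":-0.62,"rz":0.6}]' 1 60
python3 - <<'E'
from h import *
a=np.deg2rad(16.4)
row([.4868,-.026,.2],Rxyz([np.cos(a),np.sin(a),0],[0,0,-1]))
E
```

```text
t [-1.1339 -1.2393  0.0777] r [-4.0000e-04  9.0000e-04  1.2133e+00] rows>= 13.0schema error: expected keys tx, ty, tz, rx, ry, rz
```

```bash

python3 -m pendant '[{"tx":-0.57,"ty":-0.62,"tz":0,"rx":0,"ry":0,"rz":0.6},{"tx":-0.57,"ty":-0.62,"tz":0,"rx":0,"ry":0,"rz":0.6},{"tx":-0.57,"ty":-0.62,"tz":0,"rx":0,"ry":0,"rz":0.6},{"tx":-0.57,"ty":-0.62,"tz":0,"rx":0,"ry":0,"rz":0.6},{"tx":-0.57,"ty":-0.62,"tz":0,"rx":0,"ry":0,"rz":0.6},{"tx":-0.57,"ty":-0.62,"tz":0,"rx":0,"ry":0,"rz":0.6},{"tx":-0.57,"ty":-0.62,"tz":0,"rx":0,"ry":0,"rz":0.6}]' 1 60
python3 - <<'E'
from h import *
a=np.deg2rad(16.4)
row([.4868,-.026,.2],Rxyz([np.cos(a),np.sin(a),0],[0,0,-1]))
E
```

```text
time: 1.08
position: [0.3853, 0.2914, 0.2312]
tool_rot: [3.141, 0.0, 1.506]
ft_force: [-0.5, 0.1, -0.2]
gripper_width: 0.0856
gripper_force: 0.0
t [-0.7755  0.3044  0.0784] r [2.000e-04 0.000e+00 6.099e-01] rows>= 6.5
```

```bash

python3 -m pendant '[{"tx":-0.775,"ty":0.304,"tz":0.078,"rx":0,"ry":0,"rz":0.61},{"tx":-0.775,"ty":0.304,"tz":0.078,"rx":0,"ry":0,"rz":0.61},{"tx":-0.775,"ty":0.304,"tz":0.078,"rx":0,"ry":0,"rz":0.61},{"tx":-0.775,"ty":0.304,"tz":0.078,"rx":0,"ry":0,"rz":0.61},{"tx":-0.775,"ty":0.304,"tz":0.078,"rx":0,"ry":0,"rz":0.61},{"tx":-0.775,"ty":0.304,"tz":0.078,"rx":0,"ry":0,"rz":0.61},{"tx":-0.775,"ty":0.304,"tz":0.078,"rx":0,"ry":0,"rz":0.61},{"tx":-0.775,"ty":0.304,"tz":0.078,"rx":0,"ry":0,"rz":0.61},{"tx":-0.775,"ty":0.304,"tz":0.078,"rx":0,"ry":0,"rz":0.61}]'
python3 - <<'E'
from h import *
c,o=wrist(); print(o["qpos"].round(3),c["T_tool_cam"].round(3).tolist())
f=c["frame"]; cv2.imwrite("pics/w1.png",f)
h=cv2.cvtColor(f,cv2.COLOR_BGR2HSV).astype(int)
u=tuple(proj(c,[.487,-.026,.018])[0].astype(float)); print("expect px",u)
s=box((h[...,1]<45)&(h[...,2]>100),u); print(rect(onz(c,s,.018)), s.min(0),s.max(0))
E
```

```text
time: 2.2
position: [0.4882, -0.0227, 0.2]
tool_rot: [-3.142, 0.0, 0.295]
ft_force: [0.1, 0.4, 0.1]
gripper_width: 0.0855
gripper_force: 0.0
[-0.098 -0.07   2.027  0.     1.184  1.178] [[-0.0, -0.948, -0.317, 0.081], [1.0, -0.001, 0.001, 0.0], [-0.001, -0.317, 0.948, -0.143], [0.0, 0.0, 0.0, 1.0]]
expect px (np.float64(325.1110797524907), np.float64(207.41773144869137))
(array([485.4, -25.3]), array([110.3,  60.8]), 16.28) [288. 143.] [361. 268.]
```

View pics/w1.png

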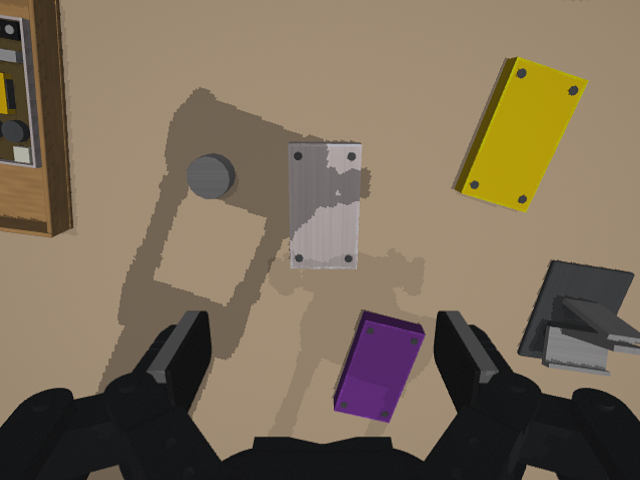

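The wrist view shows the supply at pixels (288–361, 143–268), which gives (485.4, -25.3) mm and yaw 16.3°, in agreement with the top view. The stand is at right with its lip toward the robot. I'll grasp with the tool leaned 30° back so that it points comfortably at the stand later.

```bash
python3 - <<'E'
from h import *
a=np.deg2rad(16.3); b=np.deg2rad(30); u=np.array([np.cos(a),np.sin(a),0]); z=-np.sin(b)*u-np.cos(b)*np.array([0,0,1])
p=np.array([.4854,-.0253,.004])-.0029*u
R=Rxyz(u,z)
row(p-.05*z,R); 
E
```

```text
t [0.0466 0.005  0.382 ] r [ 0.0013 -0.2618  0.005 ] rows>= 2.8
```

```bash
python3 -m pendant '[{"tx":0.0466,"ty":0.005,"tz":0.382,"rx":0.0013,"ry":-0.2618,"rz":0.005},{"tx":0.0466,"ty":0.005,"tz":0.382,"rx":0.0013,"ry":-0.2618,"rz":0.005},{"tx":0.0466,"ty":0.005,"tz":0.382,"rx":0.0013,"ry":-0.2618,"rz":0.005},{"tx":0.0466,"ty":0.005,"tz":0.382,"rx":0.0013,"ry":-0.2618,"rz":0.005},{"tx":0.0466,"ty":0.005,"tz":0.382,"rx":0.0013,"ry":-0.2618,"rz":0.005}]'
python3 - <<'E'
from h import *
o=get_obs(); print(o["qpos"].round(4))
a=np.deg2rad(16.3); b=np.deg2rad(30); u=np.array([np.cos(a),np.sin(a),0]); z=-np.sin(b)*u-np.cos(b)*np.array([0,0,1])
p=np.array([.4854,-.0253,.004])-.0029*u
row(p,Rxyz(u,z)); 
E
```

```text
time: 2.88
position: [0.507, -0.0192, 0.0477]
tool_rot: [-3.142, 0.523, 0.284]
ft_force: [0.6, -0.1, 0.8]
gripper_width: 0.0853
gripper_force: 0.0
[ 0.0067  0.4767  1.7756 -0.1391  1.397   1.3532]
t [-0.0004 -0.0004  0.1262] r [-0.0002 -0.0005 -0.0002] rows>= 0.8
```

```bash
python3 -m pendant '[{"tx":0,"ty":0,"tz":0.06,"rx":0,"ry":0,"rz":0},{"tx":0,"ty":0,"tz":0.1,"rx":0,"ry":0,"rz":0},{"tx":0,"ty":0,"tz":0.12,"rx":0,"ry":0,"rz":0},{"tx":0,"ty":0,"tz":0.127,"rx":0,"ry":0,"rz":0},{"tx":0,"ty":0,"tz":0.127,"rx":0,"ry":0,"rz":0}]' 0.7
python3 - <<'E'
from h import *
c,o=wrist(); print(o["position"],o["ft_force"].round(1)); cv2.imwrite("pics/w2.png",c["frame"])
E
```

```text
time: 3.5
position: [0.4828, -0.0267, 0.0039]
tool_rot: [3.141, 0.522, 0.282]
ft_force: [-0.4, 0.6, 0.9]
gripper_width: 0.0726
gripper_force: 0.0
[ 0.48279713 -0.02666634  0.00393603] [-0.4  0.6  0.9]
```

View pics/w2.png

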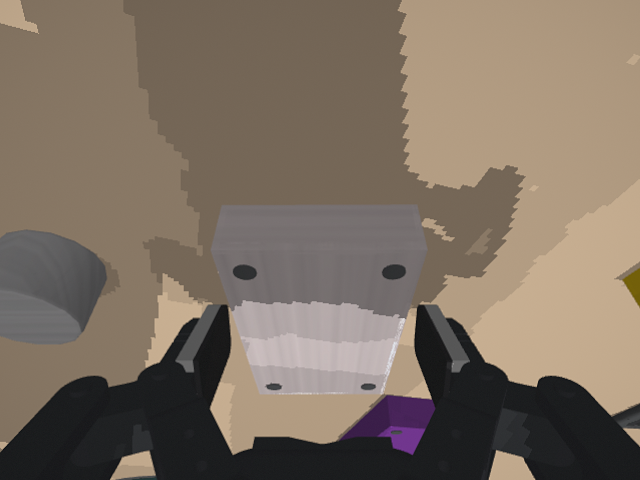

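The fingers straddle the supply evenly (pads at about x=215 and x=430) with no contact. I'll go 1.5 mm lower, close, then lift.

```bash
python3 -m pendant '[{"tx":0,"ty":0,"tz":0.004,"rx":0,"ry":0,"rz":0},{"tx":0,"ty":0,"tz":0.004,"rx":0,"ry":0,"rz":0},{"tx":0,"ty":0,"tz":0.004,"rx":0,"ry":0,"rz":0},{"tx":0,"ty":0,"tz":0.004,"rx":0,"ry":0,"rz":0}]' -1 70
python3 - <<'E'
from h import *
from scipy.optimize import least_squares
Q=[[1.10512,.26473,1.60536,0,1.27368,-.03689],[-.098,-.07,2.027,0,1.184,1.178],[.0067,.4767,1.7756,-.1391,1.397,1.3532],get_obs()["qpos"]]
P=[[.2803,.6133,.23],[.4882,-.0227,.2],[.507,-.0192,.0477],get_obs()["position"]]
def fk(q,k):
    r=Ro.from_euler("z",q[0]); d,a2,a3,L=k
    r=r*Ro.from_euler("y",q[1]); p=np.array([0,0,d])+r.apply([0,0,a2])
    r=r*Ro.from_euler("y",q[2]); p=p+r.apply([0,0,a3])
    r=r*Ro.from_euler("z",q[3])*Ro.from_euler("y",q[4]); p=p+r.apply([0,0,L])
    return p,r*Ro.from_euler("z",q[5]-np.pi/2)
for s in(1,-1):
    f=lambda k:np.ravel([fk([q[0],q[1],q[2],s*q[3],q[4],q[5]],k)[0]-p for q,p in zip(Q,P)])
    r=least_squares(f,[.3,.51,.566,.3]); print(s,r.x.round(4),np.abs(r.fun).max().round(4))
o=get_obs();print(o["tool_rot"],[fk(Q[3],r.x)[1].as_euler("xyz").round(3)])
E
```

```text
time: 4.05
position: [0.483, -0.0266, 0.0031]
tool_rot: [3.141, 0.522, 0.282]
ft_force: [1.4, 0.8, 5.0]
gripper_width: 0.0581
gripper_force: 76.1
1 [0.2486 0.4498 0.5678 0.2825] 0.0257
-1 [0.2443 0.3312 0.5723 0.1572] 0.0476
[3.14097144 0.52180346 0.28231464] [array([-3.141, -0.522, -2.859])]
```

```bash
cat >> h.py <<'E'
def pose(): 
    o=get_obs(); T=np.eye(4); T[:3,:3]=Ro.from_euler("xyz",o["tool_rot"]).as_matrix(); T[:3,3]=o["position"]; return T
def stand(dr,dn,led=(.4375,-.2939,.020),yaw=7.9):
    """supply pose propped, dr above ledge, dn off the rest"""
    Z=Ro.from_euler("z",yaw,degrees=True); c,s=np.cos(.35),np.sin(.35)
    r=Z.apply([s,0,c]); n=Z.apply([-c,0,s]); T=np.eye(4)
    T[:3,:3]=np.c_[r,np.cross(n,r),n]; T[:3,3]=np.array(led)+r*(.055+dr)+n*(.009+dn); return T
def rowT(T): row(T[:3,3],T[:3,:3])
E
python3 - <<'E'
from h import *
T=np.eye(4); T[:3,:3]=Ro.from_euler("z",16.3,degrees=True).as_matrix(); T[:3,3]=[.4854,-.0253,.009]
G=np.linalg.inv(T)@pose(); np.save("G1.npy",G)   # tool in supply frame
print("supply-frame tool:",G.round(3).tolist())
D=stand(.06,.005)@G; print("tool z",D[:3,2].round(2),"TCP",D[:3,3].round(3)); 
U=pose(); U[2,3]+=.1; rowT(U)
sc=read_camera("scene"); h=cv2.cvtColor(sc["frame"],cv2.COLOR_BGR2HSV).astype(int)
b=box((h[...,1]<60)&(h[...,2]<85),(140,272)); print(rect(onz(sc,b,.006)),b.min(0),b.max(0))
hull=cv2.approxPolyDP(cv2.convexHull(b.astype(np.float32)),3,True)[:,0]; print(hull.tolist(),(onz(sc,hull,.006)*1000).round(1).tolist())
E
```

```text
supply-frame tool: [[0.867, -0.002, -0.498, -0.003], [-0.002, -1.0, 0.0, -0.001], [-0.498, 0.001, -0.867, -0.006], [0.0, 0.0, 0.0, 1.0]]
tool z [ 0.64  0.09 -0.77] TCP [ 0.468 -0.29   0.128]
t [-1.246e-01  1.000e-04 -2.167e-01] r [-0.  0. -0.] rows>= 1.6
(array([ 446.6, -293.4]), array([124.5,  77.9]), 8.13) [129. 244.] [178. 289.]
[[168.0, 246.0], [178.0, 277.0], [135.0, 289.0], [130.0, 256.0], [153.0, 244.0]] [[399.9, -262.3], [501.0, -247.7], [509.6, -323.7], [408.7, -335.4], [383.4, -291.4]]
```

```bash
python3 -m pendant '[{"tx":-0.06,"ty":0,"tz":-0.108,"rx":0,"ry":0,"rz":0},{"tx":-0.125,"ty":0,"tz":-0.217,"rx":0,"ry":0,"rz":0},{"tx":-0.19,"ty":0,"tz":-0.325,"rx":0,"ry":0,"rz":0},{"tx":-0.19,"ty":0,"tz":-0.325,"rx":0,"ry":0,"rz":0}]'
python3 - <<'E'
from h import *
G=np.load("G1.npy"); rowT(stand(.09,.006)@G)
E
```

```text
time: 4.6
position: [0.4842, -0.027, 0.1563]
tool_rot: [3.138, 0.514, 0.281]
ft_force: [1.1, -0.2, -2.6]
gripper_width: 0.0586
gripper_force: 76.5
t [-0.1728  0.6241  0.0983] r [-0.0048  0.6056  0.0776] rows>= 6.5
```

```bash
python3 -m pendant '[{"tx":-0.09,"ty":0.1,"tz":0,"rx":0,"ry":0.1,"rz":0.01},{"tx":-0.173,"ty":0.624,"tz":0.098,"rx":-0.005,"ry":0.606,"rz":0.078},{"tx":-0.173,"ty":0.624,"tz":0.098,"rx":-0.005,"ry":0.606,"rz":0.078},{"tx":-0.173,"ty":0.624,"tz":0.098,"rx":-0.005,"ry":0.606,"rz":0.078},{"tx":-0.173,"ty":0.624,"tz":0.098,"rx":-0.005,"ry":0.606,"rz":0.078},{"tx":-0.173,"ty":0.624,"tz":0.098,"rx":-0.005,"ry":0.606,"rz":0.078},{"tx":-0.173,"ty":0.624,"tz":0.098,"rx":-0.005,"ry":0.606,"rz":0.078},{"tx":-0.173,"ty":0.624,"tz":0.098,"rx":-0.005,"ry":0.606,"rz":0.078},{"tx":-0.173,"ty":0.624,"tz":0.098,"rx":-0.005,"ry":0.606,"rz":0.078},{"tx":-0.173,"ty":0.624,"tz":0.098,"rx":-0.005,"ry":0.606,"rz":0.078}]'
python3 - <<'E'
from h import *
G=np.load("G1.npy"); print(get_obs()["qpos"].round(2)); rowT(stand(.09,.006)@G); print("lower");rowT(stand(.01,.006)@G)
sc=read_camera("scene");c,_=wrist(); f=np.hstack([cv2.resize(sc["frame"][80:320,60:300],(400,400)),cv2.resize(c["frame"],(400,400))]); cv2.imwrite("pics/p1.png",f)
E
```

```text
time: 5.85
position: [0.475, -0.289, 0.1538]
tool_rot: [-3.14, -0.69, 0.136]
ft_force: [0.3, -0.1, -3.0]
gripper_width: 0.0581
gripper_force: 76.3
[-0.96 -0.09  2.3   0.91  0.8  -0.13]
t [ 0.0095  0.0008 -0.0019] r [-0.0003  0.0046  0.0003] rows>= 0.1
lower
t [-0.1629  0.0011  0.0994] r [-0.0003  0.0046  0.0003] rows>= 1.2
```

View pics/p1.png

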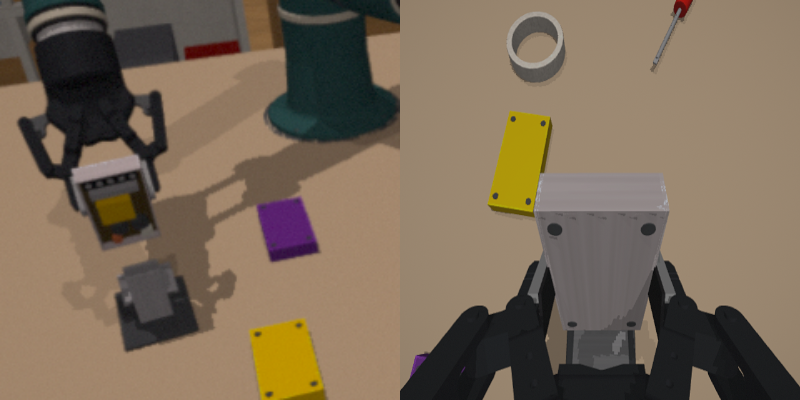

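Left, the scene view shows the supply held upright above the stand with its components toward the rest. Right, the wrist view shows the rest and ledge centred below it at about (600,350). Lowering now.

```bash
python3 -m pendant '[{"tx":-0.04,"ty":0.001,"tz":0.025,"rx":0,"ry":0.005,"rz":0},{"tx":-0.1,"ty":0.001,"tz":0.06,"rx":0,"ry":0.005,"rz":0},{"tx":-0.14,"ty":0.001,"tz":0.087,"rx":0,"ry":0.005,"rz":0},{"tx":-0.163,"ty":0.001,"tz":0.099,"rx":0,"ry":0.005,"rz":0},{"tx":-0.163,"ty":0.001,"tz":0.099,"rx":0,"ry":0.005,"rz":0},{"tx":-0.163,"ty":0.001,"tz":0.099,"rx":0,"ry":0.005,"rz":0}]'
python3 - <<'E'
from h import *
G=np.load("G1.npy"); S=stand(0,0); X=np.linalg.inv(S)@(pose()@np.linalg.inv(G)); print("supply in prop frame mm",(X[:3,3]*1000).round(1),Ro.from_matrix(X[:3,:3]).as_rotvec().round(3))
rowT(stand(.004,.004)@G);rowT(stand(-.002,.004)@G)
E
```

```text
time: 6.7
position: [0.45, -0.2932, 0.0821]
tool_rot: [-3.14, -0.701, 0.135]
ft_force: [0.9, -0.3, -3.1]
gripper_width: 0.058
gripper_force: 76.4
supply in prop frame mm [10.3 -0.4  6.6] [-0.001 -0.002 -0.   ]
t [-0.0105 -0.0009  0.0134] r [ 0.0004 -0.0012 -0.0002] rows>= 0.1
t [-0.0235 -0.0009  0.0208] r [ 0.0004 -0.0012 -0.0002] rows>= 0.2
```

```bash
python3 -m pendant '[{"tx":-0.006,"ty":-0.001,"tz":0.008,"rx":0,"ry":-0.001,"rz":0},{"tx":-0.0105,"ty":-0.001,"tz":0.0134,"rx":0,"ry":-0.001,"rz":0},{"tx":-0.015,"ty":-0.001,"tz":0.016,"rx":0,"ry":-0.001,"rz":0},{"tx":-0.019,"ty":-0.001,"tz":0.018,"rx":0,"ry":-0.001,"rz":0},{"tx":-0.019,"ty":-0.001,"tz":0.018,"rx":0,"ry":-0.001,"rz":0}]'
cat > st.py <<'E'
from h import *
G=np.load("G1.npy"); S=stand(0,0); X=np.linalg.inv(S)@(pose()@np.linalg.inv(G)); print("supply in prop frame mm",(X[:3,3]*1000).round(1),Ro.from_matrix(X[:3,:3]).as_rotvec().round(3))
E
python3 st.py
```

```text
time: 7.32
position: [0.4485, -0.2922, 0.0713]
tool_rot: [-3.137, -0.7, 0.133]
ft_force: [1.0, 2.4, 1.6]
gripper_width: 0.0583
gripper_force: 76.7
supply in prop frame mm [-0.3  0.8  4.1] [-0.    -0.001 -0.002]
```

```bash
python3 -m pendant '[{"tx":-0.003,"ty":0,"tz":0.002,"rx":0,"ry":0,"rz":0},{"tx":-0.003,"ty":0,"tz":0.002,"rx":0,"ry":0,"rz":0}]'; python3 st.py
python3 -m pendant '[{"tx":0.002,"ty":0,"tz":0.003,"rx":0,"ry":0,"rz":0},{"tx":0.004,"ty":0,"tz":0.006,"rx":0,"ry":0,"rz":0},{"tx":0.005,"ty":0,"tz":0.009,"rx":0,"ry":0,"rz":0},{"tx":0.005,"ty":0,"tz":0.009,"rx":0,"ry":0,"rz":0}]'; python3 st.py
```

```text
time: 7.58
position: [0.4489, -0.2921, 0.0712]
tool_rot: [-3.137, -0.702, 0.134]
ft_force: [-2.1, 4.2, 9.9]
gripper_width: 0.0584
gripper_force: 77.6
supply in prop frame mm [-0.3  0.8  3.7] [ 0.001 -0.003 -0.002]
time: 8.07
position: [0.4527, -0.2928, 0.0699]
tool_rot: [-3.14, -0.702, 0.134]
ft_force: [-1.4, 2.1, 7.7]
gripper_width: 0.0581
gripper_force: 77.3
supply in prop frame mm [-0.3 -0.4 -0.3] [-0.001 -0.003 -0.   ]
```

```bash
python3 -m pendant '[{"tx":0.0025,"ty":0,"tz":0.0045,"rx":0,"ry":0,"rz":0},{"tx":0.0025,"ty":0,"tz":0.0045,"rx":0,"ry":0,"rz":0},{"tx":0.0025,"ty":0,"tz":0.0045,"rx":0,"ry":0,"rz":0}]'; python3 st.py
```

```text
time: 8.45
position: [0.4533, -0.2927, 0.0697]
tool_rot: [-3.141, -0.701, 0.136]
ft_force: [-25.6, 4.4, 28.6]
gripper_width: 0.0583
gripper_force: 80.8
supply in prop frame mm [-0.3 -0.4 -0.8] [-0.001 -0.002  0.001]
```

```bash
python3 -m pendant '[{"tx":-0.0015,"ty":0,"tz":-0.003,"rx":0,"ry":0,"rz":0},{"tx":-0.0015,"ty":0,"tz":-0.003,"rx":0,"ry":0,"rz":0}]'; python3 st.py
python3 -m pendant '[{"tx":0,"ty":0,"tz":0,"rx":0,"ry":0,"rz":0},{"tx":0,"ty":0,"tz":0,"rx":0,"ry":0,"rz":0},{"tx":0,"ty":0,"tz":0,"rx":0,"ry":0,"rz":0},{"tx":0,"ty":0,"tz":0,"rx":0,"ry":0,"rz":0},{"tx":0,"ty":0,"tz":-0.05,"rx":0,"ry":0,"rz":0},{"tx":0,"ty":0,"tz":-0.15,"rx":0,"ry":0,"rz":0},{"tx":0,"ty":0,"tz":-0.3,"rx":0,"ry":0,"rz":0},{"tx":0,"ty":0,"tz":-0.3,"rx":0,"ry":0,"rz":0},{"tx":0,"ty":0,"tz":-0.3,"rx":0,"ry":0,"rz":0}]' 1
python3 - <<'E'
from h import *
sc=read_camera("scene");c,_=wrist(); f=np.hstack([cv2.resize(sc["frame"][180:320,80:220],(400,400),interpolation=cv2.INTER_CUBIC),cv2.resize(c["frame"],(400,400))]); cv2.imwrite("pics/p2.png",f)
E
```

```text
time: 8.7
position: [0.4531, -0.2928, 0.0698]
tool_rot: [-3.14, -0.702, 0.134]
ft_force: [-3.9, 2.1, 10.5]
gripper_width: 0.0584
gripper_force: 77.5
supply in prop frame mm [-0.2 -0.4 -0.6] [-0.002 -0.003 -0.   ]
time: 9.82
position: [0.3755, -0.3024, 0.1593]
tool_rot: [-3.138, -0.698, 0.133]
ft_force: [0.1, 0.4, 0.1]
gripper_width: 0.0853
gripper_force: 0.0
```

View pics/p2.png

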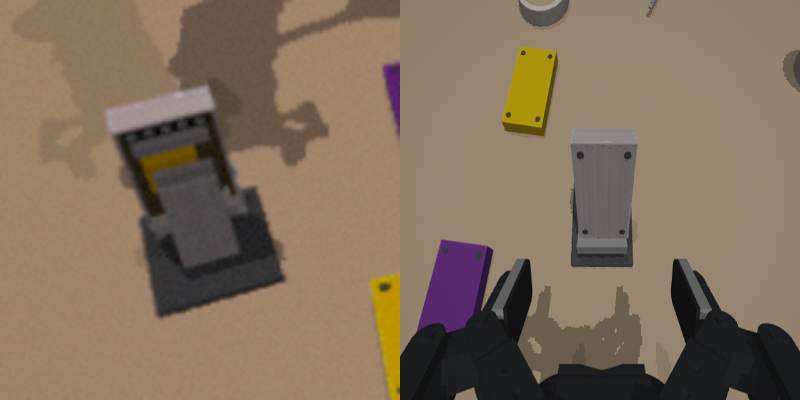

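The supply stands propped on the ledge against the rest: component side to the rest in the left view, back and lip visible at (603,190) and (602,240) in the wrist view. Next I go over the top and regrip from behind and above.

```bash
cat >> h.py <<'E'
A=70.; C=.028; TZ=.004
def grip2():
    """tool in supply frame for the second grip"""
    t=np.deg2rad(110-A); z=np.array([-np.sin(t),0,np.cos(t)]); x=-np.array([np.cos(t),0,np.sin(t)])
    T=np.eye(4); T[:3,:3]=np.c_[x,np.cross(z,x),z]; T[:3,3]=np.array([C,0,0])+z*TZ/np.cos(t); return T
def prop():
    T=stand(-.0002,-.0006); T[:3,3]+=T[:3,1]*-.0004; return T
def back(T,d):
    T=T.copy(); T[:3,3]-=d*T[:3,2]; return T
E
python3 - <<'E'
from h import *
T=prop()@grip2(); print("TCP",T[:3,3].round(4),"axes\n",T[:3,:3].round(2), "now x",pose()[:3,0].round(2))
a=np.deg2rad(7.9)
row([.45,-.30,.33],Rxyz([np.cos(a),np.sin(a),0],[0,0,-1]))
row([.60,-.27,.25],T[:3,:3]); rowT(back(T,.08))
E
```

```text
TCP [ 0.453  -0.2922  0.0989] axes
 [[ 0.34  0.14 -0.93]
 [ 0.05 -0.99 -0.13]
 [-0.94  0.   -0.34]] now x [0.76 0.1  0.64]
t [ 0.4176  0.0202 -0.2109] r [-0.0024 -0.3489 -0.0016] rows>= 3.7
t [ 0.5815 -0.002   0.1877] r [-0.0033 -0.9602  0.    ] rows>= 10.3
t [0.2419 0.0042 0.3069] r [-0.0033 -0.9602  0.    ] rows>= 10.3
```

```bash
python3 -m pendant '[{"tx":0.1,"ty":0,"tz":-0.2,"rx":0,"ry":-0.05,"rz":0},{"tx":0.418,"ty":0.02,"tz":-0.211,"rx":-0.0024,"ry":-0.349,"rz":-0.0016},{"tx":0.418,"ty":0.02,"tz":-0.211,"rx":-0.0024,"ry":-0.349,"rz":-0.0016},{"tx":0.418,"ty":0.02,"tz":-0.211,"rx":-0.0024,"ry":-0.349,"rz":-0.0016},{"tx":0.418,"ty":0.02,"tz":-0.211,"rx":-0.0024,"ry":-0.349,"rz":-0.0016},{"tx":0.418,"ty":0.02,"tz":-0.211,"rx":-0.0024,"ry":-0.349,"rz":-0.0016},{"tx":0.58,"ty":0,"tz":0.05,"rx":-0.003,"ry":-0.65,"rz":0},{"tx":0.58,"ty":0,"tz":0.05,"rx":-0.003,"ry":-0.65,"rz":0},{"tx":0.582,"ty":-0.002,"tz":0.188,"rx":-0.0033,"ry":-0.96,"rz":0},{"tx":0.582,"ty":-0.002,"tz":0.188,"rx":-0.0033,"ry":-0.96,"rz":0},{"tx":0.582,"ty":-0.002,"tz":0.188,"rx":-0.0033,"ry":-0.96,"rz":0},{"tx":0.582,"ty":-0.002,"tz":0.188,"rx":-0.0033,"ry":-0.96,"rz":0},{"tx":0.582,"ty":-0.002,"tz":0.188,"rx":-0.0033,"ry":-0.96,"rz":0},{"tx":0.582,"ty":-0.002,"tz":0.188,"rx":-0.0033,"ry":-0.96,"rz":0},{"tx":0.582,"ty":-0.002,"tz":0.188,"rx":-0.0033,"ry":-0.96,"rz":0}]'
python3 - <<'E'
from h import *
print(get_obs()["qpos"].round(2)); T=prop()@grip2(); row([.60,-.27,.25],T[:3,:3]); rowT(back(T,.08))
E
```

```text
time: 11.8
position: [0.5995, -0.2718, 0.2516]
tool_rot: [3.138, 1.22, 0.132]
ft_force: [0.1, -0.6, -0.2]
gripper_width: 0.0853
gripper_force: 0.0
[-0.27  0.94  0.95 -0.55  2.36  1.02]
t [ 0.0044 -0.0042 -0.0004] r [-0.0006 -0.0012 -0.001 ] rows>= 0.0
t [2.321e-01 1.000e-04 2.783e-01] r [-0.0006 -0.0012 -0.001 ] rows>= 2.3
```

```bash
python3 -m pendant '[{"tx":0.12,"ty":0,"tz":0.1,"rx":0,"ry":-0.001,"rz":-0.001},{"tx":0.232,"ty":0,"tz":0.22,"rx":0,"ry":-0.001,"rz":-0.001},{"tx":0.232,"ty":0,"tz":0.278,"rx":0,"ry":-0.001,"rz":-0.001},{"tx":0.232,"ty":0,"tz":0.278,"rx":0,"ry":-0.001,"rz":-0.001},{"tx":0.232,"ty":0,"tz":0.278,"rx":0,"ry":-0.001,"rz":-0.001}]'
python3 - <<'E'
from h import *
print(get_obs()["qpos"].round(2)); T=prop()@grip2(); rowT(T)
sc=read_camera("scene");c,_=wrist(); f=np.hstack([cv2.resize(sc["frame"][140:320,60:240],(400,400),interpolation=cv2.INTER_CUBIC),cv2.resize(c["frame"],(400,400))]); cv2.imwrite("pics/p3.png",f)
E
```

```text
time: 12.42
position: [0.5295, -0.282, 0.1291]
tool_rot: [3.133, 1.218, 0.129]
ft_force: [1.3, 0.7, 0.4]
gripper_width: 0.0851
gripper_force: 0.0
[-0.3   0.93  1.22 -0.49  2.12  1.14]
t [ 0.0044 -0.0012  0.2072] r [ 0.0002 -0.0022 -0.0015] rows>= 1.3
```

View pics/p3.png

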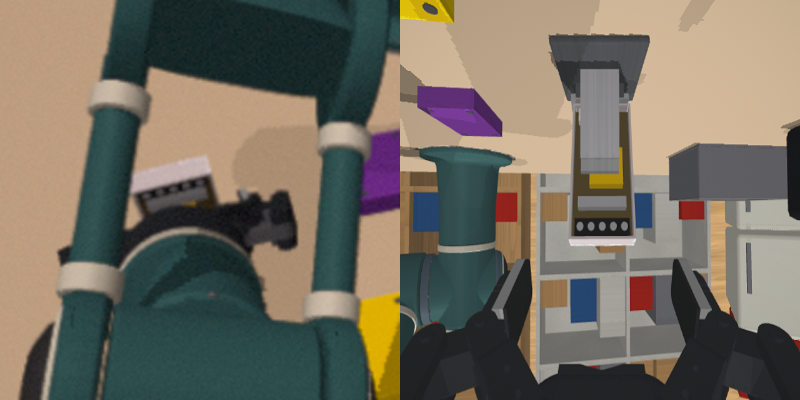

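The wrist view shows the supply centred between the open fingers (top edge at about (603,240), fingers at x=515 and x=690), with the components facing the camera. Moving in and gripping.

```bash
python3 -m pendant '[{"tx":0.002,"ty":0,"tz":0.07,"rx":0,"ry":-0.002,"rz":-0.001},{"tx":0.004,"ty":-0.001,"tz":0.14,"rx":0,"ry":-0.002,"rz":-0.001},{"tx":0.004,"ty":-0.001,"tz":0.19,"rx":0,"ry":-0.002,"rz":-0.001},{"tx":0.004,"ty":-0.001,"tz":0.207,"rx":0,"ry":-0.002,"rz":-0.001},{"tx":0.004,"ty":-0.001,"tz":0.207,"rx":0,"ry":-0.002,"rz":-0.001},{"tx":0.004,"ty":-0.001,"tz":0.207,"rx":0,"ry":-0.002,"rz":-0.001}]' 0.75
python3 - <<'E'
from h import *
T=prop()@grip2(); rowT(T)
E
```

```text
time: 13.28
position: [0.4528, -0.2918, 0.0972]
tool_rot: [-3.141, 1.226, 0.139]
ft_force: [0.1, 0.4, 0.5]
gripper_width: 0.0748
gripper_force: 0.0
t [-0.0037  0.001  -0.0018] r [0.0005 0.0015 0.0002] rows>= 0.0
```

```bash
python3 -m pendant '[{"tx":-0.002,"ty":0,"tz":-0.001,"rx":0,"ry":0.001,"rz":0},{"tx":-0.002,"ty":0,"tz":-0.001,"rx":0,"ry":0.001,"rz":0},{"tx":-0.002,"ty":0,"tz":-0.001,"rx":0,"ry":0.001,"rz":0},{"tx":-0.002,"ty":0,"tz":-0.001,"rx":0,"ry":0.001,"rz":0},{"tx":-0.002,"ty":0,"tz":-0.001,"rx":0,"ry":0.001,"rz":0}]' -1 80
python3 - <<'E'
from h import *
G=np.linalg.inv(prop())@pose(); np.save("G2.npy",G); print(G.round(4).tolist())
# lift straight along the rest/off it, then final pose in tray
P=prop(); P[:3,3]+=.1*np.array([0,0,1])+.02*P[:3,2]; rowT(P@G)
E
```

```text
time: 13.9
position: [0.4522, -0.2919, 0.0983]
tool_rot: [-3.141, 1.225, 0.139]
ft_force: [4.8, -1.1, 5.4]
gripper_width: 0.0581
gripper_force: 85.7
[[-0.7675, 0.0003, -0.6411, 0.0239], [0.0004, -1.0, -0.0009, 0.0004], [-0.6411, -0.0009, 0.7675, 0.0045], [0.0, 0.0, 0.0, 1.0]]
t [-2.672e-01 -1.000e-04 -4.640e-02] r [-0. -0. -0.] rows>= 1.7
```

Gripped (58.1 mm, 86 N). Lifting off the rest, then transiting.

```bash
python3 -m pendant '[{"tx":-0.02,"ty":0,"tz":-0.01,"rx":0,"ry":0,"rz":0},{"tx":-0.054,"ty":0,"tz":-0.032,"rx":0,"ry":0,"rz":0},{"tx":-0.16,"ty":0,"tz":-0.04,"rx":0,"ry":0,"rz":0},{"tx":-0.267,"ty":0,"tz":-0.046,"rx":0,"ry":0,"rz":0},{"tx":-0.38,"ty":0,"tz":-0.08,"rx":0,"ry":0,"rz":0},{"tx":-0.38,"ty":0,"tz":-0.08,"rx":0,"ry":0,"rz":0},{"tx":-0.38,"ty":0,"tz":-0.08,"rx":0,"ry":0,"rz":0}]'
cat >> h.py <<'E'
def tray(x,y,dz,c=(.4708,.3219),yaw=8.67):
    Z=Ro.from_euler("z",yaw,degrees=True); T=np.eye(4)
    T[:3,:3]=np.c_[Z.apply([-1,0,0]),Z.apply([0,1,0]),[0,0,-1]]
    T[:3,3]=np.array([*c,.013+dz])+Z.apply([x,y,0]); return T
E
python3 - <<'E'
from h import *
a=np.deg2rad(8.3); print(get_obs()["qpos"].round(2))
row([.46,.02,.27],Rxyz([np.cos(a),np.sin(a),0],[0,0,-1]))
E
```

```text
time: 14.78
position: [0.4304, -0.2946, 0.2511]
tool_rot: [-3.136, 1.224, 0.143]
ft_force: [-0.2, 0.3, -2.7]
gripper_width: 0.058
gripper_force: 85.5
[-0.35  0.65  1.46 -0.55  2.14  1.07]
t [ 0.0185 -0.7688 -0.1867] r [-0.0027  0.6122 -0.0022] rows>= 6.6
```

```bash
python3 -m pendant '[{"tx":0.018,"ty":-0.769,"tz":-0.187,"rx":-0.003,"ry":0.612,"rz":-0.002},{"tx":0.018,"ty":-0.769,"tz":-0.187,"rx":-0.003,"ry":0.612,"rz":-0.002},{"tx":0.018,"ty":-0.769,"tz":-0.187,"rx":-0.003,"ry":0.612,"rz":-0.002},{"tx":0.018,"ty":-0.769,"tz":-0.187,"rx":-0.003,"ry":0.612,"rz":-0.002},{"tx":0.018,"ty":-0.769,"tz":-0.187,"rx":-0.003,"ry":0.612,"rz":-0.002},{"tx":0.018,"ty":-0.769,"tz":-0.187,"rx":-0.003,"ry":0.612,"rz":-0.002},{"tx":0.018,"ty":-0.769,"tz":-0.187,"rx":-0.003,"ry":0.612,"rz":-0.002},{"tx":0.018,"ty":-0.769,"tz":-0.187,"rx":-0.003,"ry":0.612,"rz":-0.002}]'
python3 - <<'E'
from h import *
print(get_obs()["qpos"].round(2)); rowT(tray(.015,.030,.12)@np.load("G2.npy"))
E
```

```text
time: 15.78
position: [0.4574, 0.02, 0.2687]
tool_rot: [3.141, 0.006, 0.145]
ft_force: [0.2, 0.2, -1.7]
gripper_width: 0.0578
gripper_force: 86.0
[-0.01 -0.18  1.99 -0.    1.33  1.42]
t [ 0.1217 -0.8179  0.3491] r [ 0.001   0.3509 -0.0028] rows>= 5.7
```

```bash
python3 -m pendant '[{"tx":0.122,"ty":-0.818,"tz":0.1,"rx":0.001,"ry":0.351,"rz":-0.003},{"tx":0.122,"ty":-0.818,"tz":0.1,"rx":0.001,"ry":0.351,"rz":-0.003},{"tx":0.122,"ty":-0.818,"tz":0.1,"rx":0.001,"ry":0.351,"rz":-0.003},{"tx":0.122,"ty":-0.818,"tz":0.1,"rx":0.001,"ry":0.351,"rz":-0.003},{"tx":0.122,"ty":-0.818,"tz":0.1,"rx":0.001,"ry":0.351,"rz":-0.003},{"tx":0.122,"ty":-0.818,"tz":0.2,"rx":0.001,"ry":0.351,"rz":-0.003},{"tx":0.122,"ty":-0.818,"tz":0.3,"rx":0.001,"ry":0.351,"rz":-0.003},{"tx":0.122,"ty":-0.818,"tz":0.349,"rx":0.001,"ry":0.351,"rz":-0.003},{"tx":0.122,"ty":-0.818,"tz":0.349,"rx":0.001,"ry":0.351,"rz":-0.003},{"tx":0.122,"ty":-0.818,"tz":0.349,"rx":0.001,"ry":0.351,"rz":-0.003}]'
python3 - <<'E'
from h import *
G=np.load("G2.npy"); print(get_obs()["qpos"].round(2)); rowT(tray(.015,.030,.12)@G);rowT(tray(.015,.030,.015)@G)
sc=read_camera("scene");c,_=wrist(); f=np.hstack([cv2.resize(sc["frame"][60:300,340:580],(400,400),interpolation=cv2.INTER_CUBIC),cv2.resize(c["frame"],(400,400))]); cv2.imwrite("pics/p4.png",f)
E
```

```text
time: 17.02
position: [0.4806, 0.32, 0.1577]
tool_rot: [-3.107, -0.63, 0.187]
ft_force: [0.6, 0.2, -1.7]
gripper_width: 0.058
gripper_force: 86.9
[ 0.7  -0.15  2.32 -0.61  0.47  2.55]
t [-0.0776 -0.0846  0.0368] r [-0.0289  0.0332  0.0135] rows>= 0.8
t [-0.2323 -0.0772  0.2488] r [-0.0289  0.0332  0.0135] rows>= 2.2
```

View pics/p4.png

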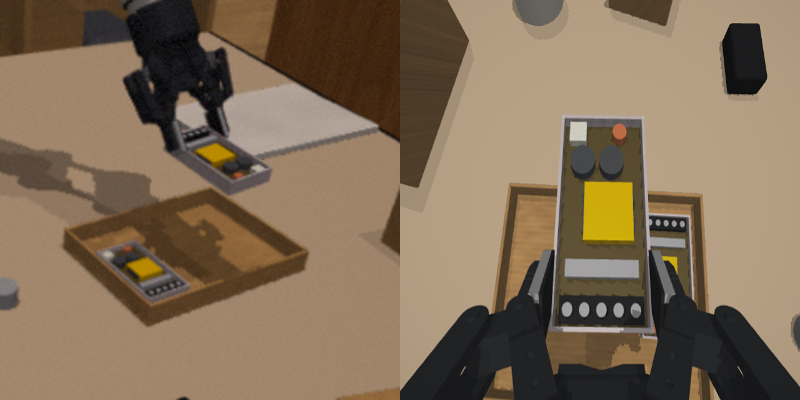

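Left, the supply is over the tray, component side up. Right, the finished supply shows at (668,270). Joint 6 is at its 2.55 limit at this yaw, so I'll turn the supply a little toward the radial direction and recheck before lowering.

```bash
python3 - <<'E'
from h import *
G=np.load("G2.npy")
def tr(x,y,dz,d):
    T=tray(x,y,dz); T[:3,:3]=Ro.from_euler("z",d,degrees=True).as_matrix()@T[:3,:3]; return T
for d in(10,14,18): rowT(tr(.012,.038,.08,d)@G)
E
```

```text
t [-0.1456 -0.09    0.1166] r [ 0.0241  0.0305 -0.0556] rows>= 1.3
t [-0.1451 -0.0858  0.1169] r [ 0.0456  0.03   -0.083 ] rows>= 1.3
t [-0.1443 -0.0818  0.1173] r [ 0.0672  0.0294 -0.1105] rows>= 1.4
```

```bash
python3 -m pendant '[{"tx":-0.1451,"ty":-0.0858,"tz":0.1169,"rx":0.0456,"ry":0.03,"rz":-0.083},{"tx":-0.1451,"ty":-0.0858,"tz":0.1169,"rx":0.0456,"ry":0.03,"rz":-0.083},{"tx":-0.1451,"ty":-0.0858,"tz":0.1169,"rx":0.0456,"ry":0.03,"rz":-0.083},{"tx":-0.1451,"ty":-0.0858,"tz":0.1169,"rx":0.0456,"ry":0.03,"rz":-0.083},{"tx":-0.1451,"ty":-0.0858,"tz":0.1169,"rx":0.0456,"ry":0.03,"rz":-0.083},{"tx":-0.1451,"ty":-0.0858,"tz":0.1169,"rx":0.0456,"ry":0.03,"rz":-0.083}]'
cat >> h.py <<'E'
def tr(x,y,dz,d):
    T=tray(x,y,dz); T[:3,:3]=Ro.from_euler("z",d,degrees=True).as_matrix()@T[:3,:3]; return T
def insup(d):
    X=pose()@np.linalg.inv(np.load("G2.npy")); E=np.linalg.inv(tr(.012,.038,0,d))@X
    print("supply",(X[:3,3]*1000).round(1),"err mm",(E[:3,3]*1000).round(1),"rot",Ro.from_matrix(E[:3,:3]).as_rotvec().round(3))
E
python3 - <<'E'
from h import *
G=np.load("G2.npy"); print(get_obs()["qpos"].round(3)); insup(14)
for d in(14,18,22): rowT(tr(.012,.038,.08,d)@G)
E
```

```text
time: 17.88
position: [0.4606, 0.3428, 0.1031]
tool_rot: [-3.124, -0.669, 0.403]
ft_force: [0.3, -0.4, -2.8]
gripper_width: 0.0577
gripper_force: 87.0
[ 0.694 -0.097  2.414 -0.764  0.236  2.552]
supply [482.8 352.1 107. ] err mm [ -1.8 -10.7 -94. ] rot [-0.014  0.027 -0.018]
t [-0.0259 -0.0273  0.0266] r [-0.0114  0.0134  0.0024] rows>= 0.3
t [-0.0259 -0.0231  0.0266] r [ 0.0106  0.0132 -0.0247] rows>= 0.3
t [-0.0256 -0.019   0.0267] r [ 0.0327  0.013  -0.0518] rows>= 0.7
```

The lean makes the wrist near-singular here (q5 = 0.24). I'll lay the supply with its length along the tray's y instead: the tool then points sideways, like the well-conditioned stand pose, and the free floor is long enough.

```bash
python3 - <<'E'
from h import *
G=np.load("G2.npy")
T=tr(.0,.045,.14,90)@G; print(T[:3,3].round(3),T[:3,2].round(2)); rowT(T)
T=tr(.0,.045,.16,50)@G; rowT(T)
E
```

```text
[0.467 0.343 0.148] [-0.1   0.63 -0.77]
t [ 0.0822  0.0053 -0.0797] r [ 0.4078  0.0072 -0.5115] rows>= 7.0
t [ 0.0871 -0.0193 -0.1392] r [ 0.187   0.011  -0.2412] rows>= 3.3
```

```bash
python3 -m pendant '[{"tx":0.05,"ty":-0.01,"tz":-0.07,"rx":0.05,"ry":0.005,"rz":-0.06},{"tx":0.087,"ty":-0.019,"tz":-0.139,"rx":0.187,"ry":0.011,"rz":-0.241},{"tx":0.087,"ty":-0.019,"tz":-0.139,"rx":0.187,"ry":0.011,"rz":-0.241},{"tx":0.087,"ty":-0.019,"tz":-0.139,"rx":0.187,"ry":0.011,"rz":-0.241},{"tx":0.082,"ty":0.005,"tz":-0.08,"rx":0.408,"ry":0.007,"rz":-0.511},{"tx":0.082,"ty":0.005,"tz":-0.08,"rx":0.408,"ry":0.007,"rz":-0.511},{"tx":0.082,"ty":0.005,"tz":-0.08,"rx":0.408,"ry":0.007,"rz":-0.511},{"tx":0.082,"ty":0.005,"tz":-0.08,"rx":0.408,"ry":0.007,"rz":-0.511},{"tx":0.082,"ty":0.005,"tz":-0.08,"rx":0.408,"ry":0.007,"rz":-0.511},{"tx":0.082,"ty":0.005,"tz":-0.08,"rx":0.408,"ry":0.007,"rz":-0.511},{"tx":0.082,"ty":0.005,"tz":-0.08,"rx":0.408,"ry":0.007,"rz":-0.511}]'
cat > tt.py <<'E'
from h import *
import sys
G=np.load("G2.npy"); print(get_obs()["qpos"].round(3))
X=pose()@np.linalg.inv(G); E=np.linalg.inv(tr(.0,.045,0,90))@X
print("supply",(X[:3,3]*1000).round(1),"err mm",(E[:3,3]*1000).round(1),"rot",Ro.from_matrix(E[:3,:3]).as_rotvec().round(3))
for d in sys.argv[1:]: rowT(tr(.0,.045,float(d),90)@G)
E
python3 tt.py .14 .06 .01
```

```text
time: 19.25
position: [0.4671, 0.3415, 0.1476]
tool_rot: [-3.135, -0.68, 1.586]
ft_force: [-0.1, 0.6, -2.6]
gripper_width: 0.0581
gripper_force: 87.1
[ 0.204  0.075  2.147  0.843  0.976 -0.326]
supply [467.  365.5 151.7] err mm [   1.3   -2.8 -138.7] rot [-0.007  0.016  0.132]
t [0.0037 0.0005 0.0002] r [ 0.0396  0.0079 -0.0529] rows>= 0.7
t [-0.1221  0.0015  0.1557] r [ 0.0396  0.0079 -0.0529] rows>= 1.3
t [-0.2007  0.0021  0.2529] r [ 0.0396  0.0079 -0.0529] rows>= 2.1
```

```bash
python3 -m pendant '[{"tx":0.0,"ty":0,"tz":0.02,"rx":0.02,"ry":0.008,"rz":-0.03},{"tx":-0.06,"ty":0.001,"tz":0.08,"rx":0.04,"ry":0.008,"rz":-0.053},{"tx":-0.122,"ty":0.0015,"tz":0.156,"rx":0.04,"ry":0.008,"rz":-0.053},{"tx":-0.16,"ty":0.002,"tz":0.2,"rx":0.04,"ry":0.008,"rz":-0.053},{"tx":-0.185,"ty":0.002,"tz":0.233,"rx":0.04,"ry":0.008,"rz":-0.053},{"tx":-0.201,"ty":0.002,"tz":0.253,"rx":0.04,"ry":0.008,"rz":-0.053},{"tx":-0.201,"ty":0.002,"tz":0.253,"rx":0.04,"ry":0.008,"rz":-0.053},{"tx":-0.201,"ty":0.002,"tz":0.253,"rx":0.04,"ry":0.008,"rz":-0.053}]'
python3 tt.py .01 .005 0
```

```text
time: 20.25
position: [0.467, 0.3436, 0.0188]
tool_rot: [-3.141, -0.696, 1.717]
ft_force: [-0.4, 0.3, -2.2]
gripper_width: 0.0581
gripper_force: 87.0
[ 0.193  0.337  2.148  0.964  0.895 -0.673]
supply [463.8 367.2  23.4] err mm [ -0.9   0.1 -10.4] rot [-0.001 -0.001  0.005]
t [-0.0022  0.0005 -0.0008] r [ 0.001  -0.0003 -0.0022] rows>= 0.0
t [-0.0102  0.0005  0.0088] r [ 0.001  -0.0003 -0.0022] rows>= 0.1
t [-0.0183  0.0005  0.0184] r [ 0.001  -0.0003 -0.0022] rows>= 0.2
```

```bash
python3 -m pendant '[{"tx":-0.005,"ty":0,"tz":0.004,"rx":0,"ry":0,"rz":-0.002},{"tx":-0.01,"ty":0,"tz":0.009,"rx":0,"ry":0,"rz":-0.002},{"tx":-0.014,"ty":0,"tz":0.013,"rx":0,"ry":0,"rz":-0.002},{"tx":-0.016,"ty":0,"tz":0.016,"rx":0,"ry":0,"rz":-0.002},{"tx":-0.016,"ty":0,"tz":0.016,"rx":0,"ry":0,"rz":-0.002}]'
python3 tt.py 0 -.001 -.002
```

```text
time: 20.88
position: [0.4664, 0.3427, 0.0101]
tool_rot: [3.14, -0.698, 1.722]
ft_force: [-2.5, -5.0, 5.7]
gripper_width: 0.0578
gripper_force: 88.2
[ 0.19   0.354  2.15   0.975  0.888 -0.698]
supply [463.2 366.3  14.7] err mm [-0.1  0.8 -1.7] rot [ 0.    -0.002  0.001]
t [-0.0028  0.0021  0.0031] r [ 0.0003 -0.0011 -0.0002] rows>= 0.0
t [-0.0044  0.0021  0.005 ] r [ 0.0003 -0.0011 -0.0002] rows>= 0.0
t [-0.0061  0.0021  0.007 ] r [ 0.0003 -0.0011 -0.0002] rows>= 0.1
```

```bash
python3 -m pendant '[{"tx":-0.0017,"ty":0,"tz":0.002,"rx":0,"ry":0,"rz":0},{"tx":-0.0017,"ty":0,"tz":0.002,"rx":0,"ry":0,"rz":0},{"tx":-0.0017,"ty":0,"tz":0.002,"rx":0,"ry":0,"rz":0}]'
python3 tt.py 0; python3 -c "
from h import *
print(get_obs()['torque'].round(2))"
```

```text
time: 21.25
position: [0.4664, 0.3427, 0.0101]
tool_rot: [3.14, -0.699, 1.723]
ft_force: [-5.2, -10.2, 14.2]
gripper_width: 0.0578
gripper_force: 89.2
[ 0.19   0.354  2.149  0.976  0.889 -0.7  ]
supply [463.2 366.3  14.7] err mm [-0.1  0.8 -1.7] rot [ 0.    -0.003  0.   ]
t [-0.0028  0.0021  0.003 ] r [ 0.0002 -0.0016  0.0001] rows>= 0.0
[-0.05  0.5   0.62]
```

```bash
python3 -m pendant '[{"tx":0.001,"ty":0,"tz":-0.001,"rx":0,"ry":0,"rz":0},{"tx":0.001,"ty":0,"tz":-0.001,"rx":0,"ry":0,"rz":0}]' - 20
python3 -m pendant '[{"tx":0,"ty":0,"tz":0,"rx":0,"ry":0,"rz":0},{"tx":0,"ty":0,"tz":0,"rx":0,"ry":0,"rz":0},{"tx":0,"ty":0,"tz":0,"rx":0,"ry":0,"rz":0},{"tx":0,"ty":0,"tz":0,"rx":0,"ry":0,"rz":0},{"tx":0,"ty":0,"tz":-0.04,"rx":0,"ry":0,"rz":0},{"tx":0,"ty":0,"tz":-0.12,"rx":0,"ry":0,"rz":0},{"tx":0,"ty":0,"tz":-0.25,"rx":0,"ry":0,"rz":0},{"tx":0,"ty":0,"tz":-0.4,"rx":0,"ry":0,"rz":0},{"tx":0,"ty":0,"tz":-0.4,"rx":0,"ry":0,"rz":0},{"tx":0,"ty":0,"tz":-0.4,"rx":0,"ry":0,"rz":0}]' 1
python3 - <<'E'
from h import *
top=read_camera("top"); f=top["frame"]; h=cv2.cvtColor(f,cv2.COLOR_BGR2HSV).astype(int)
for i,z in enumerate([.022,.022]):
    pass
m=((h[...,1]<90)|(h[...,2]<70)); m[:225]=0; m[330:]=0; m[:,:115]=0; m[:,245:]=0
for c in cv2.findContours(m.astype(np.uint8),cv2.RETR_EXTERNAL,cv2.CHAIN_APPROX_NONE)[0]:
    if cv2.contourArea(c)>150: print(cv2.boundingRect(c),rect(onz(top,c[:,0].astype(float),.022)))
c,o=wrist(); u=proj(c,[[.463,.366,.022],[.5007,.2473,.022]]); print(u.round()); 
h=cv2.cvtColor(c["frame"],cv2.COLOR_BGR2HSV).astype(int)
m=((h[...,0]>22)&(h[...,0]<35)&(h[...,1]>180)&(h[...,2]>90))
for k in cv2.findContours(m.astype(np.uint8),cv2.RETR_EXTERNAL,cv2.CHAIN_APPROX_NONE)[0]:
    if cv2.contourArea(k)>150: print("yellow",cv2.boundingRect(k),rect(onz(c,k[:,0].astype(float),.02)))
cv2.imwrite("pics/f1.png",f)
E
```

```text
time: 21.5
position: [0.4664, 0.3427, 0.0101]
tool_rot: [3.14, -0.698, 1.723]
ft_force: [-4.0, -8.2, 10.6]
gripper_width: 0.0579
gripper_force: 88.7
time: 22.75
position: [0.4815, 0.2405, 0.1315]
tool_rot: [3.14, -0.696, 1.72]
ft_force: [-0.7, 1.4, -0.4]
gripper_width: 0.0856
gripper_force: 0.0
(152, 316, 93, 14) (array([382.3, 282.8]), array([182.1,  25.2]), -89.28)
(129, 262, 61, 38) (array([463.3, 362.5]), array([115.7,  62.5]), -82.18)
(198, 225, 47, 88) (array([488.9, 239.4]), array([171.3,  91.8]), 1.02)
(115, 225, 93, 14) (array([560.9, 362.1]), array([186.5,  26.1]), -89.8)
[[325. 177.]
 [354. 337.]]
yellow (332, 306, 46, 49) (array([500.2, 252.6]), array([32.2, 30.5]), -81.47)
yellow (309, 163, 42, 38) (array([467.4, 364.2]), array([33.3, 32.7]), -81.51)
```

```bash
python3 -m pendant '[{"tx":0.1,"ty":0,"tz":-0.14,"rx":0,"ry":0,"rz":0},{"tx":0.2,"ty":0,"tz":-0.28,"rx":0,"ry":0,"rz":0},{"tx":0.05,"ty":0,"tz":-0.6,"rx":0,"ry":0,"rz":0},{"tx":0.05,"ty":0,"tz":-0.6,"rx":0,"ry":0,"rz":0},{"tx":0.05,"ty":0,"tz":-0.6,"rx":0,"ry":0,"rz":0},{"tx":0.05,"ty":0,"tz":-0.6,"rx":0,"ry":0,"rz":0}]'
python3 - <<'E'
from h import *
f0=cv2.imread("pics/top0.png"); top=read_camera("top"); f=top["frame"]
h=cv2.cvtColor(f,cv2.COLOR_BGR2HSV).astype(int)
m=(h[...,0]>22)&(h[...,0]<35)&(h[...,1]>170)&(h[...,2]>80)
for k in cv2.findContours(m.astype(np.uint8),cv2.RETR_EXTERNAL,cv2.CHAIN_APPROX_NONE)[0]:
    if cv2.contourArea(k)>60: print("yellow",cv2.boundingRect(k),rect(onz(top,k[:,0].astype(float),.022)))
s=box((h[...,1]<126-60)|(h[...,2]<60),(160,280)); print("supply",rect(onz(top,s,.022)))
s=box((h[...,1]<126-60),(228,260)); print("done",rect(onz(top,s,.022)))
d=cv2.absdiff(f,f0).max(2)
for n,(x,y,r) in dict(tin=(305,271,14),tape=(416,143,26),adapter=(261,135,22),done=(217,263,32)).items(): print(n,"mean diff",d[y-r:y+r,x-r:x+r].mean().round(1),(d[y-r:y+r,x-r:x+r]>40).sum())
E
```

```text
time: 23.6
position: [0.5023, 0.1037, 0.3274]
tool_rot: [-3.141, -0.697, 1.718]
ft_force: [0.2, 0.4, -0.1]
gripper_width: 0.0855
gripper_force: 0.0
yellow (150, 270, 17, 18) (array([466.9, 364. ]), array([32.1, 31.9]), -81.03)
yellow (206, 255, 18, 16) (array([499.9, 252.1]), array([30.3, 30. ]), -79.88)
supply (array([463.2, 362.3]), array([113.8,  60.4]), -82.37)
done (array([500.7, 247.3]), array([110.1,  63.1]), 8.94)
tin mean diff 62.4 586
tape mean diff 37.3 265
adapter mean diff 25.8 0
done mean diff 29.3 133
```

The new supply lies at (463, 363) mm, component side up and aligned with the tray. The finished supply reads the same as before, (500.7, 247.3). The arm is clear, so I'm handing in.

```bash
python3 -c "
from cell import *
print(finish_job())"
```

```text
the job is handed in; nothing more can be done
None
```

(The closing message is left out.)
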